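Reverse the ratchet and clamp the rotor cover

ROBOT

A 6-joint arm with a two-finger parallel gripper is mounted at the origin on the work surface. World frame = base frame: x ahead of the robot, y to its left, z up, the work surface at z = 0. Lengths are in mm, angles in rad, forces in N, time in s.
With the tool pointing down it reaches from about 425 to 1125 mm from the base axis. Payload 14.9 kg.
Tool frame: the origin (TCP) lies midway between the tips of the shut fingers; the grasp point (between the pads) lies 19 mm behind it (tcp_to_grasp is the distance from the TCP to the grasp point, in mm); z points along the fingers, x is the direction in which the jaws open and shut, and the axes are right-handed (so a half turn about z gives the same grasp; the last joint's range is limited). The gripper opens to 91 mm and grips with 3 to 60 N. Pads are 32 mm wide; open, the fingers measure 118 mm over their backs; the gripper's body (76 mm by 178 mm) begins 60 mm behind the grasp point.
Start: joints at [-1.28, 0.379, 1.734, -0, 1.028, -0.033], TCP at [222.716, -663.638, 213.932] pointing down, gripper open.
Joint ranges: [-2.77, 2.77], [-0.74, 2.19], [0, 2.66], [-1.06, 4.2], [0.31, 2.87], [-3.08, 3.08]. Speed limits (rad/s): [1.89, 1.89, 2.39, 3.14, 3.14, 3.14].

INTERFACE

Orientations are given as a unit quaternion [w, x, y, z].
In Python, from workcell import state, get_image, job_done, tcp_to_grasp gives the robot as it stands. The module is installed in compiled form; this text tells all that it offers.
- The arm moves only by the tool apply_moves, never from a script. Its argument "motion" is a list that holds one entry, the list of rows, each a list of 6 numbers: the shift along the world's x, y, z in mm, then the turn, a rotation vector about the world's x, y, z in rad. In form: [[[dx, dy, dz, ax, ay, az], ...]]. A call has 1 to 10 rows; each row is the pose to reach, as a shift and turn from the pose commanded when the call began; what a row does not reach only later rows make up. A row lasts 1/10 s, in which the tool goes at most 50 mm and 8.59 degrees, less where a joint would pass 70% of its speed; a pose out of reach is approached as far as the arm can. A call with a gripper value outside its range is refused whole. "gripper" is the opening, from 0 (shut) to 1 (fully open), set as the call begins (left out, the last holds). The fingers move at their own pace and stop on an object; "squeeze" is the grip in N (left out, the last holds). Time passes only in rows, so rows that repeat a pose let the fingers close. It gives the time, the measured TCP pose, the force and the opening at its end, in the units of the state.
- state(): the state, without advancing time (a new reading comes with each control period).
- get_image(name): name is "side" or "top"; returns a dict with "frame" (420x560x3 uint8, blue, green, red), "range_z" (420x560 float32, mm along the optical axis (not along the pixel's ray), 0 where there is no reading), "K" (3x3 intrinsics, pixels), "extrinsics" (4x4, takes a point from world to camera coordinates). Camera axes: x right, y down, z forward; pixel columns grow to the right and rows downward; lengths in mm; the calibration is good to about 2 mm. A picture is of the moment at which its call begins.
- job_done(): hands the job in, once; it reports no verdict.
The state is a dict: "time": time; "qpos": joint angles; "joint_velocities": joint speeds; "effort": joint torques, N m; "eef_pos": TCP position; "ee_rot": TCP orientation; "ft_force": force on the tool from outside, world axes, zero at the start; "torque": the same for the moment, N m; "gripper_width": finger opening in mm.
Only numpy, scipy, OpenCV 4.12 (cv2) and the standard library are available. Lean on these libraries where they do the work, as an engineer would, in place of code of your own. Each camera call takes 0.05 s, during which the arm holds its last target. There are 200 camera calls.

TASK

The ratchet handle on the rotor cover is set to undo. Without loosening the nut, flip the small reversing lever over to tighten, swing the handle all the way back to feel that it clicks round free without taking the nut along, then tighten the nut clockwise in as many strokes as it needs until it goes firm under a push of about 16 N at the knob, never 22 N or more. Let go with the lever still set to tighten, and leave the loose parts around it alone.

Things in the scene. Friction and masses are not known exactly. Their poses are not given: they have to be found in the camera images.
- stand: Fixed slate bed 220 x 220 x 25 mm carrying a low domed chrome rotor cover (diameter 156 mm, top 56 mm above the table). Origin: centre of its underside, on the table. z is up and is the axis of the cover, nut and handle; -x is the front of the stand, towards which the handle points.
- nut (a joint): Toothed steel ratchet wheel (diameter 80 mm, 24 teeth: one click is 0.26 rad; 66 to 76 mm above the table) with a brass hex nut on it, on the stand's axis. Radians, growing clockwise from above (tightening). Starts loose at -1.2 to -0.5 and comes up hard against its seat at 0. Turning it while loose takes 1.0 N m. Its reading cannot tell tight from just touching: go by the push felt.
- nut_mark (a point): Brass index mark on the ratchet wheel, 30 mm from the axis and 76 mm above the table; it lies towards the stand's front when nut is 0.
- handle (a joint): Flat steel arm, 58 to 64 mm above the table, 24 mm wide, swinging about the stand's axis under the wheel. Radians, 0 pointing to the stand's front (-x), growing clockwise from above (tightening: seen from the robot the knob goes left). Stops at -0.55 and 0.55 (firm at these stops is not a tight nut); starts at 0.4. Friction 0.35 N m. From 100 mm out it is a spring-steel beam.
- knob (a point): Centre of the upright brown bakelite knob at the end of the handle's beam: a round post 22 mm in diameter, 64 to 118 mm above the table, 165 mm from the stand's axis; this point is 91 mm up. The beam bends sideways by 1 mm per 1.4 N. Push at the knob: 2 N for the handle alone, 3 to 4 N clicking free, 8 N turning the loose nut, then rising by about 1 N per mm once the nut is home.
- lever (a joint): Brass lever (two-horned rocking pawl) pivoted on the handle 56 mm from the stand's axis, an upright pin at its outer end. Radians, growing clockwise from above, stops -0.27 and 0.27; springs over past 0 to either side (2 N at the pin). It drives the nut only the way its pin leans: negative undoes, positive tightens. On a tooth it reads only 0.1 either way until the handle moves. Starts undoing.
- lever_pin (a point): Middle of the lever's upright pin, 10 mm in diameter with a 12 mm ball on top, 68 to 110 mm above the table, 36 mm out from the lever's pivot (92 mm from the stand's axis); this point is 90 mm above the table. Its x axis points from pivot to pin. 57 mm of clear arm lies between pin and knob.
- brush_holder: Loose brass carbon-brush holder, foot 50 x 36 mm, 64 mm tall, standing to the left; leave alone. Origin at the centre of its underside.
- spindle: Loose steel armature spindle standing on its wound core (diameter 56 mm, 130 mm tall overall), to the left; leave alone. Origin at the centre of its underside.
- ledge: Fixed pine ledge 190 x 64 x 22 mm with a raised rim, to the right. Origin at the centre of its underside.
- tube0: Clear glass tube, diameter 18 mm, 139 mm long, lying in the ledge along its x axis; leave alone. Origin on its underside.
- tube1: Clear glass tube like the other, lying beside it in the ledge; leave alone. Origin on its underside.
- tips: The two horn tips of the lever's pawl, which catch the wheel's teeth; they move as one with the lever. Origin on the lever's pivot axis, 66 mm above the table, 56 mm from the stand's axis.

How it is judged (in metres and radians):
On the way, in this order (a step that is already met when the one before it is completed fails the run):
1. the reversing lever is over on the tightening side (value of joint lever above 0.05 rad), for 0.2 s.
2. the handle has been swung back by free-wheeling, close to its back stop, the nut staying where it was (value of joint handle below -0.35 rad and value of joint lever above 0.05 rad and distance of nut_mark from where it was at the start of the episode below 0.006 m), for 0.1 s.
3. the nut is home on its seat and firm: the pawl loads the wheel with over 45 N, as 12 N at the knob does (contact force between tips and nut above 45 N and value of joint nut above -0.02 rad and value of joint lever above 0.05 rad), for 0.2 s.
At the end, for the whole second after the job is handed in: The nut is home (within 0.02 rad of its seat), the lever is on the tightening side (above 0.05 rad), the handle is at rest (under 0.05 rad/s) and let go (value of joint nut above -0.02 rad and value of joint lever above 0.05 rad and velocity of joint handle between -0.05 and 0.05 rad/s); the robot touches nothing.
It fails at once if the nut turned by more than 0.2 rad while the lever was still set to undo (value of joint lever below -0.03 rad and distance of nut_mark from where it was at the start of the episode above 0.006 m).
It fails at once if the nut was over-tightened (the pawl loads the wheel with over 105 N, as 25 N at the knob does) (contact force between tips and nut above 105 N).
It fails at once if a bystander disturbed (moved by more than 20 mm) (distance of any of brush_holder, spindle, tube0, tube1 from where it was at the start of the episode above 0.02 m).
It also fails if it takes over 72 s, if anything falls off the work surface, if the arm or the gripper's body presses on something with over 40 N, if the wrist force passes 120 N, or if a joint passes its speed limit or range.

## Working session

There is one attempt and no reset: what is moved stays moved. The work goes in short steps, Python scripts to look and compute and a tool call to move; the robot and the scene stay as the last step left them, time stands still between calls to the robot, and variables do not carry over. Pictures are saved under pics/ and viewed, about 8 in all and at most 12, crops included, and the job is handed in when it is done.

Besides the shell and the picture viewer there is one more tool, called after ">>>" as name(argument=value, ...), one argument or row to a line, values as JSON. apply_moves: Moves the arm, as the interface text tells. Its arguments: {"type":"object","properties":{"motion":{"type":"array","items":{"type":"array","items":{"type":"array","items":{"type":"number"}}}},"gripper":{"type":"number"},"squeeze":{"type":"number"}},"required":["motion"]}

```bash
mkdir -p pics
cat > h.py <<'E'
import numpy as np, cv2
from workcell import state, get_image
def ray(im,u,v,z):
    K=im["K"];E=im["extrinsics"];R=E[:3,:3];t=E[:3,3]
    c=-R.T@t; d=R.T@np.linalg.inv(K)@np.array([u,v,1.0])
    return c+d*(z-c[2])/d[2]
def cloud(im):
    K=im["K"];E=im["extrinsics"];Z=im["range_z"]
    v,u=np.indices(Z.shape)
    P=np.stack([(u-K[0,2])/K[0,0]*Z,(v-K[1,2])/K[1,1]*Z,Z],-1)
    return (P-E[:3,3])@E[:3,:3]
def proj(im,p):
    q=im["K"]@(im["extrinsics"][:3,:3]@np.array(p)+im["extrinsics"][:3,3]); return q[:2]/q[2]
E
python3 - <<'E'
from h import *
for n in("top","side"):
    im=get_image(n); cv2.imwrite(f"pics/{n}0.png",im["frame"]); np.savez(f"{n}0.npz",**im)
    E=im["extrinsics"]; print(n,im["K"].tolist(),(-E[:3,:3].T@E[:3,3]).round(),E[2,:3].round(2))
print(state())
E
```

```text
top [[507.61286409025877, 0.0, 282.6740711129998], [0.0, 507.61286409025877, 213.43459202774235], [0.0, 0.0, 1.0]] [ 477.   -5. 1109.] [ 0.12 -0.01 -0.99]
side [[522.3445185352473, 0.0, 278.7396540973252], [0.0, 522.3445185352473, 212.7674551282709], [0.0, 0.0, 1.0]] [ 494. -920.  757.] [ 0.07  0.8  -0.6 ]
{'time': 0.1, 'qpos': array([-1.28030246e+00,  3.79347433e-01,  1.73473690e+00, -1.78317094e-05,
        1.02852834e+00, -3.33096651e-02]), 'joint_velocities': array([ 1.76809669e-03, -2.76354957e-04, -7.41306622e-04, -1.67454250e-04,
        8.33442410e-05,  1.82657971e-04]), 'effort': array([ 7.28448981e-05, -7.65035534e+01, -4.35291803e+01,  6.52086502e-02,
        3.98712605e-02, -1.23422569e-05]), 'eef_pos': array([ 222.59990075, -663.27083014,  213.35273745]), 'ee_rot': array([-3.05360470e-04,  8.11844539e-01, -5.83873432e-01, -4.08561165e-04]), 'ft_force': array([ 0.34741937,  0.00959231, -0.10765671]), 'torque': array([ 0.00377708, -0.03918198, -0.01154282]), 'gripper_width': 91.20258183556598}
```

View pics/top0.png

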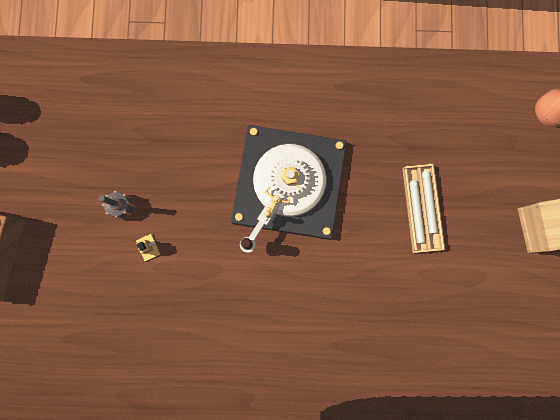

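View pics/side0.png

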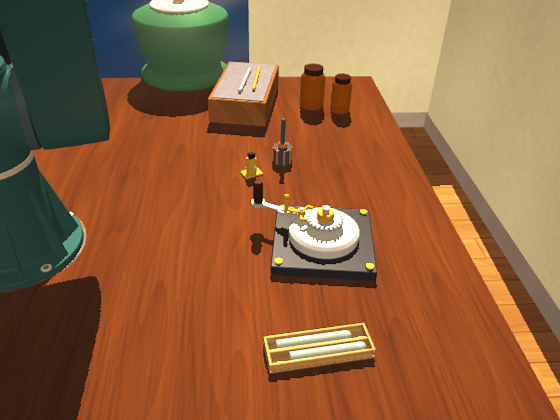

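The top view shows the bed centred near (290,182) with bolts at its four corners. The knob is near (247,244), the lever pin near (270,207), and the brush holder and spindle stand well to the left. The side view shows the knob at (258,192) and the pin at (287,203).

Run:
```python
from h import *
im=dict(np.load("top0.npz")); sd=dict(np.load("side0.npz"))
f=im["frame"]; hsv=cv2.cvtColor(f,cv2.COLOR_BGR2HSV)
m=cv2.inRange(hsv,(18,120,120),(35,255,255))
n,l,s,c=cv2.connectedComponentsWithStats(m)
for i in range(1,n):
    if s[i,4]>8: print(s[i].tolist(),c[i].round(1),ray(im,*c[i],30).round(1))
for nm,q in(("top",im),("side",sd)):
    P=cloud(q)
    for lo,hi in((112,124),(100,112)):
        w=(P[...,2]>lo)&(P[...,2]<hi)&(abs(P[...,0]-480)<200)&(abs(P[...,1])<120)
        vv,uu=np.nonzero(w)
        print(nm,lo,len(uu),[(int(a),int(b),P[b,a].round(0).tolist()) for a,b in zip(uu,vv)][::max(1,len(uu)//12)])
a=cv2.resize(f[120:260,220:360],(600,600),interpolation=cv2.INTER_CUBIC)
b=cv2.resize(sd["frame"][170:290,240:390],None,fx=4,fy=4,interpolation=cv2.INTER_CUBIC)
cv2.imwrite("pics/top0c.png",a); cv2.imwrite("pics/side0c.png",b)
```

```text
[250, 128, 7, 7, 31] [252.6 131. ] [782.4  55.2  30. ]
[336, 142, 7, 6, 29] [338.8 144.7] [ 757.6 -133.4   30. ]
[286, 167, 11, 5, 26] [291.3 168.6] [701.4 -31.1  30. ]
[285, 199, 4, 4, 10] [286.8 201.1] [630.2 -23.3  30. ]
[273, 200, 6, 6, 13] [274.7 201.8] [627.8   2.6  30. ]
[266, 208, 4, 8, 11] [267.6 211.5] [606.7  17.2  30. ]
[323, 228, 5, 7, 10] [324.3 231.1] [ 567.9 -105.    30. ]
top 112 96 [(269, 211, [598.0, 13.0, 113.0]), (243, 239, [541.0, 62.0, 115.0]), (242, 240, [539.0, 64.0, 114.0]), (250, 240, [539.0, 48.0, 115.0]), (248, 241, [537.0, 52.0, 113.0]), (246, 242, [535.0, 55.0, 123.0]), (243, 243, [533.0, 62.0, 118.0]), (251, 243, [533.0, 46.0, 114.0]), (248, 244, [531.0, 52.0, 119.0]), (246, 245, [529.0, 55.0, 120.0]), (245, 246, [527.0, 57.0, 119.0]), (244, 247, [525.0, 59.0, 115.0])]
top 100 72 [(287, 172, [679.0, -21.0, 103.0]), (287, 173, [677.0, -21.0, 105.0]), (293, 173, [677.0, -33.0, 104.0]), (292, 174, [676.0, -31.0, 100.0]), (290, 175, [673.0, -27.0, 106.0]), (289, 176, [671.0, -25.0, 103.0]), (289, 177, [668.0, -25.0, 106.0]), (268, 211, [598.0, 15.0, 111.0]
[... 351 characters left out ...]
0]), (258, 182, [534.0, 53.0, 115.0]), (261, 182, [540.0, 52.0, 115.0]), (255, 183, [527.0, 47.0, 116.0]), (258, 183, [533.0, 46.0, 117.0]), (261, 183, [540.0, 50.0, 114.0]), (258, 184, [533.0, 48.0, 113.0]), (258, 185, [533.0, 45.0, 112.0])]
side 100 97 [(253, 182, [523.0, 58.0, 112.0]), (262, 184, [543.0, 55.0, 108.0]), (253, 186, [522.0, 48.0, 107.0]), (261, 186, [540.0, 45.0, 109.0]), (259, 187, [535.0, 43.0, 108.0]), (257, 188, [531.0, 43.0, 105.0]), (259, 189, [535.0, 45.0, 101.0]), (287, 195, [595.0, 10.0, 108.0]), (286, 197, [593.0, 8.0, 103.0]), (325, 205, [674.0, -25.0, 103.0]), (327, 206, [678.0, -25.0, 101.0]), (324, 208, [670.0, -37.0, 104.0]), (328, 209, [679.0, -37.0, 102.0])]
```

View pics/top0c.png

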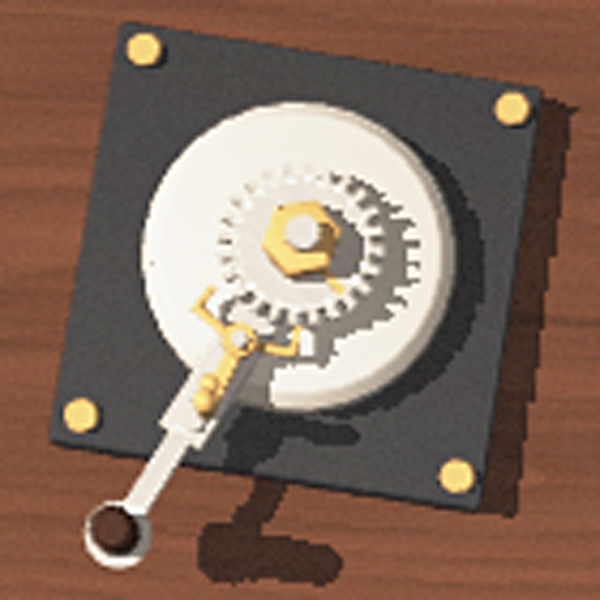

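View pics/side0c.png

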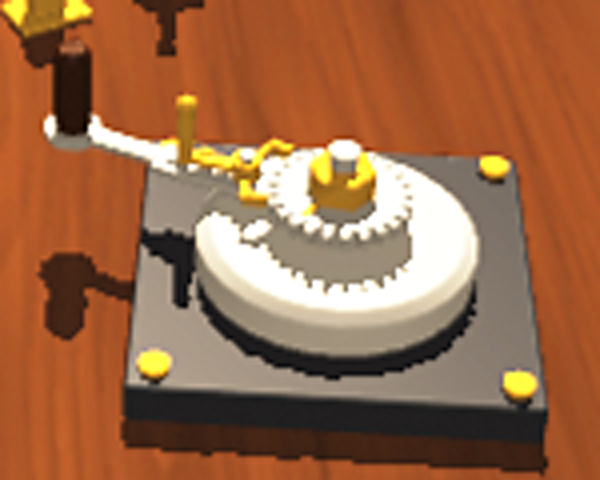

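The crops show the lever pin on the undo side, right of the handle line, and the index mark about 48° counter-clockwise of the front. That puts the nut at roughly -0.84. Next I'll work out the geometry.

Run:
```python
from h import *
im=dict(np.load("top0.npz")); sd=dict(np.load("side0.npz"))
c=lambda x,y:((x+.5)/600*140-.5+220,(y+.5)/600*140-.5+120)
s=lambda x,y:((x+.5)/4-.5+240,(y+.5)/4-.5+170)
B=np.array([ray(im,*c(*p),29) for p in((144,49),(512,108),(457,476),(81,415))])
ctr=B.mean(0); f=(B[3]+B[2]-B[0]-B[1])[:2]; fa=np.arctan2(f[1],f[0])
print("ctr",ctr.round(1),"front deg",np.degrees(fa))
S=[ray(sd,*s(*p),29) for p in((494,167),(519,384),(155,363))]; print("side bolts",np.round(S,1), "top",B.round(1))
K=ray(im,*c(112,530),118); Ks=ray(sd,*s(72,47),118); P=ray(im,*c(207,384),108); Ps=ray(sd,*s(186,100),105)
M=ray(im,*c(338,287),76)
for n,p in(("knob",K),("knob_s",Ks),("pin",P),("pin_s",Ps),("mark",M)):
    d=(p-ctr)[:2]; a=np.arctan2(d[1],d[0])
    print(n,p.round(1),"r",np.hypot(*d).round(1),"angle cw",((fa-a+np.pi)%(2*np.pi)-np.pi).round(3))
```

```text
ctr [675.8 -27.6  29. ] front deg 172.44459163906672
side bolts [[ 780.6   47.9   29. ]
 [ 755.5 -138.7   29. ]
 [ 569.  -113.8   29. ]] top [[ 782.6   54.    29. ]
 [ 757.5 -134.1   29. ]
 [ 568.9 -109.2   29. ]
 [ 594.3   79.1   29. ]]
knob [532.3  56.2 118. ] r 166.1 angle cw 0.396
knob_s [532.6  50.2 118. ] r 162.9 angle cw 0.366
pin [601.8  15.1 108. ] r 85.5 angle cw 0.391
pin_s [593.6  15.  105. ] r 92.6 angle cw 0.346
mark [654.6 -45.8  76. ] r 28.0 angle cw -0.842
```

>>> apply_moves(
  motion=[
    [[22,40,0,0,0,0.14],[44,80,0,0,0,0.28],[66,120,0,0,0,0.42],[88,160,0,0,0,0.56],[110,200,0,0,0,0.7],[132,240,0,0,0,0.84],[154,280,0,0,0,0.98],[176,320,0,0,0,1.12],[198,360,0,0,0,1.26],[220,400,0,0,0,1.4]],
  ],
  gripper=0.55,
)

```text
time: 1.1
eef_pos: [443.1, -261.9, 213.9]
ee_rot: [-0.0, 0.997, 0.079, -0.0]
ft_force: [0.5, -0.5, 0.3]
gripper_width: 50.2
```

>>> apply_moves(
  motion=[
    [[22,40,0,0,0,0.13],[44,80,-6,0,0,0.26],[66,120,-14,0,0,0.39],[88,160,-24,0,0,0.52],[110,200,-34,0,0,0.65],[132,240,-44,0,0,0.78],[151,273,-54,0,0,0.885],[151,273,-54,0,0,0.885],[151,273,-54,0,0,0.885]],
  ],
)

```text
time: 2.0
eef_pos: [593.4, 9.9, 159.4]
ee_rot: [-0.0, 0.868, 0.496, -0.001]
ft_force: [-0.5, 0.2, -0.4]
gripper_width: 50.6
```

Run:
```python
from h import *
im=get_image("top"); sd=get_image("side")
a=cv2.resize(im["frame"][130:290,200:360],(400,400),interpolation=cv2.INTER_CUBIC)
b=cv2.resize(sd["frame"][120:280,220:380],(400,400),interpolation=cv2.INTER_CUBIC)
cv2.imwrite("pics/1.png",np.hstack([a,b]))
s=state();print(s["eef_pos"],s["ee_rot"],s["ft_force"],s["gripper_width"],s["qpos"])
```

```text
[593.27425718   8.6981964  159.98067872] [-3.50029992e-05  8.68689303e-01  4.95357315e-01 -1.57544122e-04] [ 0.25269609 -0.06903455 -0.19018288] 50.075899279649036 [-2.45725535e-02  2.85332980e-01  1.97900361e+00 -1.33669392e-04
  8.77562026e-01 -1.06097935e+00]
```

View pics/1.png

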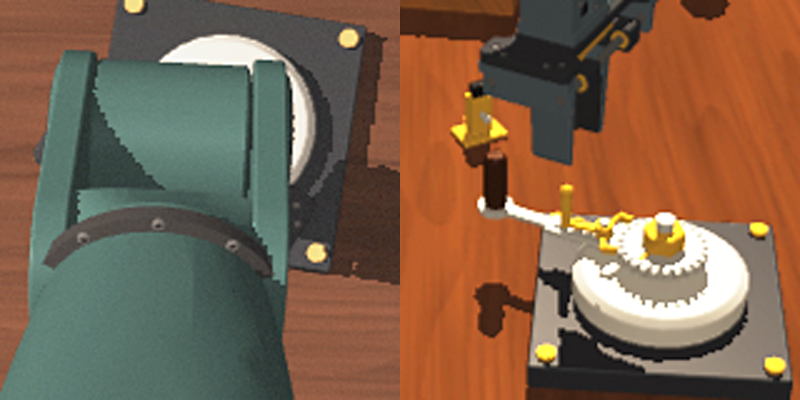

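The side view shows the jaws straddling the lever pin from above with room on both sides. I'll descend and push the pin clockwise.

>>> apply_moves(
  motion=[
    [[0,0,-20,0,0,0],[0,0,-45,0,0,0],[0,0,-65,0,0,0],[0,0,-78,0,0,0],[0,0,-78,0,0,0]],
  ],
)

```text
time: 2.6
eef_pos: [592.6, 8.6, 80.8]
ee_rot: [-0.001, 0.869, 0.495, -0.001]
ft_force: [-0.4, 0.1, -0.3]
gripper_width: 50.0
```

>>> apply_moves(
  motion=[
    [[2,3.4,0,0,0,0],[4,7,0,0,0,0],[6,10.4,0,0,0,0],[8,13.8,0,0,0,0],[10,17.2,0,0,0,0],[12,20.6,0,0,0,0],[13,22.4,0,0,0,0],[14,24,0,0,0,0]],
  ],
)

```text
time: 3.4
eef_pos: [607.6, 33.5, 81.9]
ee_rot: [-0.0, 0.868, 0.496, -0.0]
ft_force: [-1.2, -0.1, 0.7]
gripper_width: 50.1
```

>>> apply_moves(
  motion=[
    [[0.5,0.9,0,0,0,0],[1,1.7,0,0,0,0],[1.5,2.6,0,0,0,0],[2,3.4,0,0,0,0],[2.5,4.3,0,0,0,0],[2.5,4.3,0,0,0,0]],
  ],
)

```text
time: 4.0
eef_pos: [610.4, 37.7, 82.0]
ee_rot: [0.0, 0.868, 0.496, 0.0]
ft_force: [-0.1, 0.2, -0.4]
gripper_width: 50.5
```

Run:
```python
from h import *
sd=get_image("side")
b=cv2.resize(sd["frame"][150:270,230:390],(800,600),interpolation=cv2.INTER_CUBIC)
cv2.imwrite("pics/2.png",b)
s=state();print(s["eef_pos"],s["ft_force"],s["gripper_width"])
```

```text
[610.31436605  37.70535483  81.98503616] [ 0.71073064 -0.59081707 -0.17562273] 49.971298732541634
```

View pics/2.png

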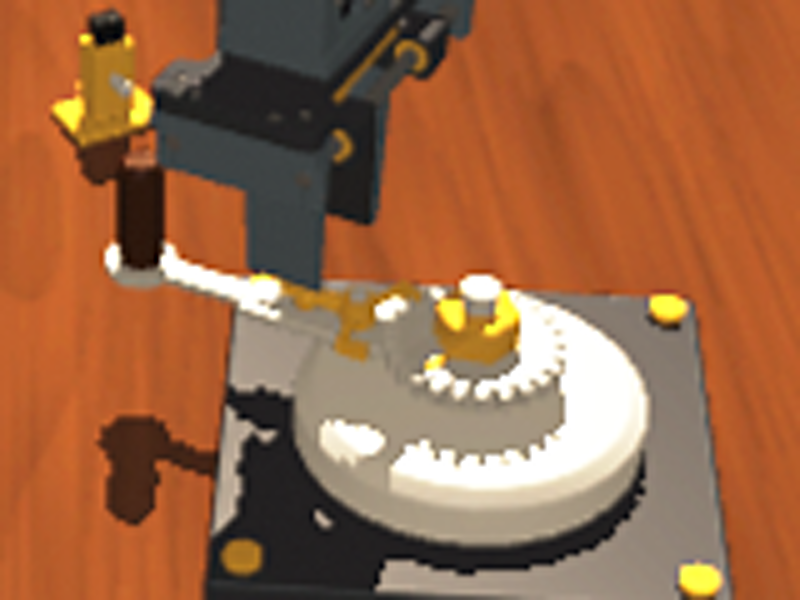

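Force is back to zero past centre and the handle hasn't moved, so the lever appears to have sprung over. The near finger hides the pin, so I'll check it from the knob position. Sliding out along the handle to straddle the knob.

>>> apply_moves(
  motion=[
    [[-6,-11,0,0,0,0],[-12,-21.7,0,0,0,0],[-12,-21.7,0,0,0,0],[-34,-9,0,0,0,0],[-55,3.5,0,0,0,0],[-77,16.6,0,0,0,0],[-77,16.6,0,0,0,0]],
  ],
)

```text
time: 4.75
eef_pos: [530.6, 54.9, 81.6]
ee_rot: [-0.0, 0.868, 0.496, -0.001]
ft_force: [0.5, -0.0, 0.0]
gripper_width: 50.6
```

Run:
```python
from h import *
sd=get_image("side")
b=cv2.resize(sd["frame"][150:270,230:390],(800,600),interpolation=cv2.INTER_CUBIC)
cv2.imwrite("pics/3.png",b)
s=state();print(s["eef_pos"],s["ft_force"],s["gripper_width"])
```

```text
[532.34519609  54.48646224  82.00380511] [ 0.53476953  0.11571298 -0.29967943] 50.23027822422258
```

View pics/3.png

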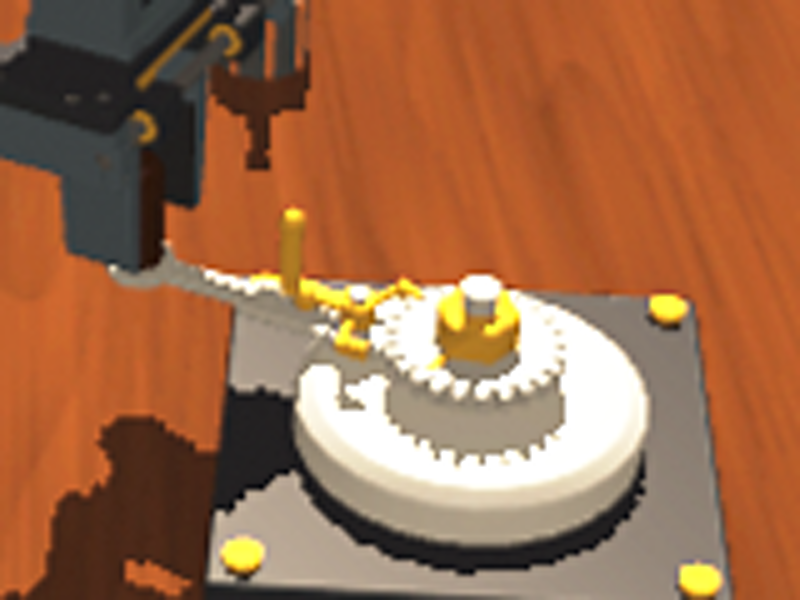

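Run:
```python
from h import *
sd=dict(np.load("side0.npz"))
for z in (104,110):
  for u,v in((286.3,194.9),(288.2,192.2)): print(z,ray(sd,u,v,z).round(1))
ctr=np.array([675.5,-29.5]);th=np.radians(149.5);u=np.array([np.cos(th),np.sin(th)]);t=np.array([np.sin(th),-np.cos(th)])
for L in(-.27,-.1,.1,.27):
    p=ctr+u*(56+36*np.cos(L))+t*36*np.sin(L); print(L,p.round(1),proj(sd,[*p,104]).round(1))
im=get_image("side");np.savez("side3.npz",**im)
for n in("side0.npz","side3.npz"):
    f=np.load(n)["frame"];h=cv2.cvtColor(f,cv2.COLOR_BGR2HSV)
    m=cv2.inRange(h,(15,120,110),(35,255,255))[188:212,278:298]
    print("\n".join("".join(".#"[x>0] for x in r) for r in m))
```

```text
104 [594.   15.4 104. ]
104 [599.1  25.6 104. ]
110 [593.1   6.8 110. ]
110 [598.1  16.9 110. ]
-0.27 [592.5   8.3] [285.9 196.8]
-0.1 [594.6  14. ] [286.6 195.2]
0.1 [598.2  20.2] [288.  193.6]
0.27 [602.2  24.8] [289.6 192.4]Traceback (most recent call last):
  File "<stdin>", line 12, in <module>
  File "<stdin>", line 12, in <genexpr>
  File "<stdin>", line 12, in <genexpr>
TypeError: string indices must be integers, not 'numpy.bool'
```

```bash
cat >> h.py <<'E'
def tab(phi0,phis,ctr=(675.5,-29.5),r=165):
    P=lambda f:np.array(ctr)+r*np.array([np.cos(np.radians(172.4)-f),np.sin(np.radians(172.4)-f)])
    print([[*(P(f)-P(phi0)).round(1).tolist(),0,0,0,round(phi0-f,3)] for f in phis])
E
python3 - <<'E'
from h import *
tab(.4,np.arange(.35,-.11,-.05)); tab(-.1,np.arange(-.15,-.56,-.05))
E
```

```text
[[-4.0, -7.2, 0, 0, 0, np.float64(0.05)], [-7.7, -14.6, 0, 0, 0, np.float64(0.1)], [-10.9, -22.2, 0, 0, 0, np.float64(0.15)], [-13.8, -29.9, 0, 0, 0, np.float64(0.2)], [-16.3, -37.8, 0, 0, 0, np.float64(0.25)], [-18.4, -45.7, 0, 0, 0, np.float64(0.3)], [-20.1, -53.8, 0, 0, 0, np.float64(0.35)], [-21.4, -62.0, 0, 0, 0, np.float64(0.4)], [-22.3, -70.2, 0, 0, 0, np.float64(0.45)], [-22.8, -78.4, 0, 0, 0, np.float64(0.5)]]
[[-0.1, -8.2, 0, 0, 0, np.float64(0.05)], [0.3, -16.5, 0, 0, 0, np.float64(0.1)], [1.0, -24.7, 0, 0, 0, np.float64(0.15)], [2.2, -32.9, 0, 0, 0, np.float64(0.2)], [3.8, -41.0, 0, 0, 0, np.float64(0.25)], [5.8, -49.0, 0, 0, 0, np.float64(0.3)], [8.2, -56.9, 0, 0, 0, np.float64(0.35)], [10.9, -64.6, 0, 0, 0, np.float64(0.4)], [14.1, -72.3, 0, 0, 0, np.float64(0.45)]]
```

>>> apply_moves(
  motion=[
    [[-4,-7.2,0,0,0,0.05],[-7.7,-14.6,0,0,0,0.1],[-9.3,-18.4,0,0,0,0.125],[-10.9,-22.2,0,0,0,0.15],[-12.4,-26,0,0,0,0.175],[-13.8,-29.9,0,0,0,0.2]],
  ],
)

```text
time: 5.45
eef_pos: [520.6, 23.9, 82.2]
ee_rot: [0.0, 0.814, 0.58, 0.001]
ft_force: [0.4, 3.3, 1.0]
gripper_width: 50.2
```

Run:
```python
from h import *
im=get_image("side");np.savez("side4.npz",**im)
cv2.imwrite("pics/4.png",cv2.resize(im["frame"][150:270,230:390],(800,600),interpolation=cv2.INTER_CUBIC))
s=state();print(s["eef_pos"],s["ft_force"])
```

```text
[520.41613843  23.51026998  82.13980563] [1.64206315 1.03050893 0.5208905 ]
```

View pics/4.png

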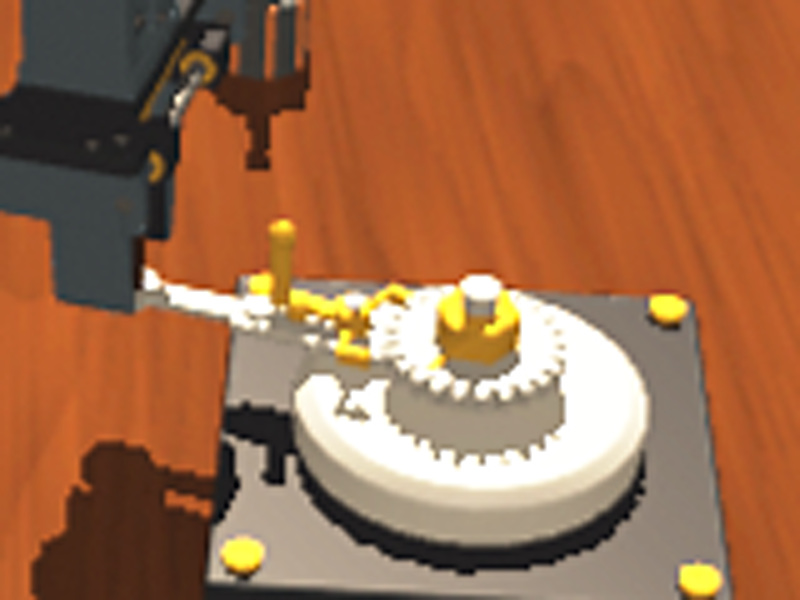

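The push is about 3 N, the mark is unchanged at (437,360), and the pin leans to the tighten side, so it's clicking free. Continuing the swing back.

>>> apply_moves(
  motion=[
    [[-2.5,-7.9,0,0,0,0.05],[-4.6,-15.8,0,0,0,0.1],[-6.3,-23.9,0,0,0,0.15],[-7.6,-32.1,0,0,0,0.2],[-8.5,-40.3,0,0,0,0.25],[-9,-48.5,0,0,0,0.3]],
  ],
)

```text
time: 6.1
eef_pos: [511.7, -24.9, 82.3]
ee_rot: [0.001, 0.718, 0.696, 0.001]
ft_force: [2.1, 1.9, 0.3]
gripper_width: 50.1
```

>>> apply_moves(
  motion=[
    [[-0.1,-8.2,0,0,0,0.05],[0.3,-16.5,0,0,0,0.1],[1,-24.7,0,0,0,0.15],[2.2,-32.9,0,0,0,0.2],[3.8,-41,0,0,0,0.25],[5.8,-49,0,0,0,0.3],[8.2,-56.9,0,0,0,0.35],[10.9,-64.6,0,0,0,0.4],[14.1,-72.3,0,0,0,0.45],[14.1,-72.3,0,0,0,0.45]],
  ],
)

```text
time: 7.1
eef_pos: [525.5, -97.4, 82.1]
ee_rot: [0.0, 0.546, 0.838, 0.0]
ft_force: [0.5, 2.0, 0.2]
gripper_width: 50.3
```

Run:
```python
from h import *
im=get_image("side");np.savez("side5.npz",**im)
cv2.imwrite("pics/5.png",cv2.resize(im["frame"][150:270,230:390],(800,600),interpolation=cv2.INTER_CUBIC))
s=state();print(s["eef_pos"],s["ft_force"])
tab(-.55,[-.57,-.59,-.61,-.63,-.65])
```

```text
[525.07802072 -96.98929281  81.97027655] [ 0.50463458  1.06398944 -0.14346745]
[[1.4, -3.0, 0, 0, 0, 0.02], [2.8, -6.0, 0, 0, 0, 0.04], [4.3, -8.9, 0, 0, 0, 0.06], [5.8, -11.8, 0, 0, 0, 0.08], [7.4, -14.7, 0, 0, 0, 0.1]]
```

View pics/5.png

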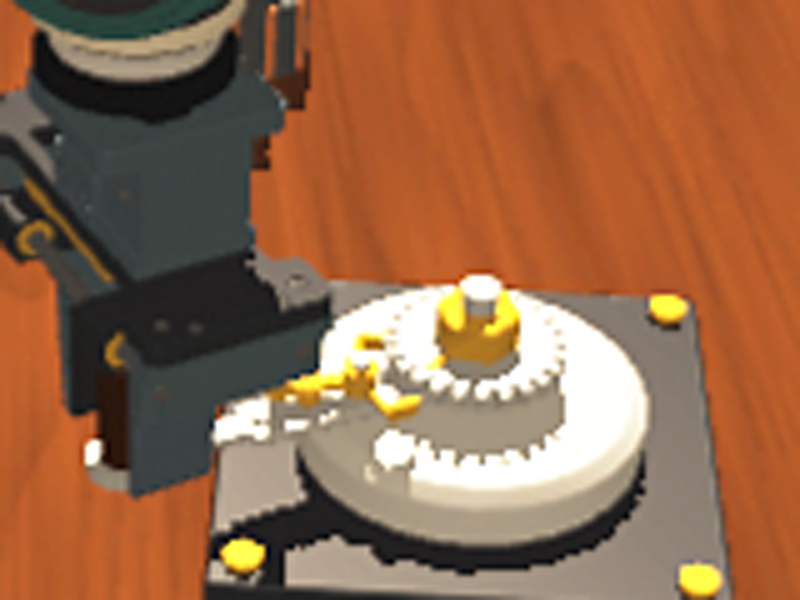

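The mark is unchanged and the handle is near -0.46. I'll go on gently to the back stop.

>>> apply_moves(
  motion=[
    [[1.4,-3,0,0,0,0.02],[2.8,-6,0,0,0,0.04],[4.3,-8.9,0,0,0,0.06],[4.3,-8.9,0,0,0,0.06]],
  ],
)

```text
time: 7.55
eef_pos: [529.0, -105.6, 81.9]
ee_rot: [0.0, 0.52, 0.854, -0.0]
ft_force: [-0.3, 2.6, -0.9]
gripper_width: 50.0
```

>>> apply_moves(
  motion=[
    [[0.8,-1.5,0,0,0,0.01],[1.5,-2.9,0,0,0,0.02],[2.3,-4.3,0,0,0,0.03],[2.3,-4.3,0,0,0,0.03]],
  ],
)

```text
time: 7.95
eef_pos: [531.0, -109.6, 81.9]
ee_rot: [-0.0, 0.507, 0.862, -0.0]
ft_force: [0.3, 3.2, 1.1]
gripper_width: 50.1
```

The back stop region is reached at about 3 N, about handle -0.55. Now the tightening stroke.

```bash
sed -i 's/round(phi0-f,3)\]/float(round(phi0-f,3))]/' h.py
python3 - <<'E'
from h import *
tab(-.64,np.arange(-.57,-.35,.035)); tab(-.36,np.arange(-.32,.05,.04));tab(.04,np.arange(.07,.35,.03))
E
```

```text
[[-5.3, 10.3, 0, 0, 0, -0.07], [-7.6, 15.6, 0, 0, 0, -0.105], [-9.8, 20.9, 0, 0, 0, -0.14], [-11.8, 26.3, 0, 0, 0, -0.175], [-13.5, 31.8, 0, 0, 0, -0.21], [-15.1, 37.4, 0, 0, 0, -0.245], [-16.5, 43.0, 0, 0, 0, -0.28]]
[[-1.4, 6.5, 0, 0, 0, -0.04], [-2.5, 13.0, 0, 0, 0, -0.08], [-3.3, 19.5, 0, 0, 0, -0.12], [-3.9, 26.1, 0, 0, 0, -0.16], [-4.2, 32.7, 0, 0, 0, -0.2], [-4.2, 39.3, 0, 0, 0, -0.24], [-4.0, 45.9, 0, 0, 0, -0.28], [-3.5, 52.5, 0, 0, 0, -0.32], [-2.8, 59.0, 0, 0, 0, -0.36], [-1.8, 65.5, 0, 0, 0, -0.4]]
[[0.9, 4.9, 0, 0, 0, -0.03], [2.0, 9.7, 0, 0, 0, -0.06], [3.2, 14.5, 0, 0, 0, -0.09], [4.6, 19.3, 0, 0, 0, -0.12], [6.1, 24.0, 0, 0, 0, -0.15], [7.7, 28.6, 0, 0, 0, -0.18], [9.5, 33.3, 0, 0, 0, -0.21], [11.4, 37.8, 0, 0, 0, -0.24], [13.4, 42.3, 0, 0, 0, -0.27], [15.6, 46.8, 0, 0, 0, -0.3]]
```

>>> apply_moves(
  motion=[
    [[-5.3,10.3,0,0,0,-0.07],[-7.6,15.6,0,0,0,-0.105],[-9.8,20.9,0,0,0,-0.14],[-11.8,26.3,0,0,0,-0.175],[-13.5,31.8,0,0,0,-0.21],[-15.1,37.4,0,0,0,-0.245],[-16.5,43,0,0,0,-0.28]],
  ],
)

```text
time: 8.65
eef_pos: [514.5, -66.8, 82.0]
ee_rot: [0.0, 0.623, 0.782, -0.0]
ft_force: [-1.0, -2.3, 0.5]
gripper_width: 50.1
```

>>> apply_moves(
  motion=[
    [[-1.4,6.5,0,0,0,-0.04],[-2.5,13,0,0,0,-0.08],[-3.3,19.5,0,0,0,-0.12],[-3.9,26.1,0,0,0,-0.16],[-4.2,32.7,0,0,0,-0.2]],
  ],
)

```text
time: 9.15
eef_pos: [509.8, -34.5, 81.8]
ee_rot: [-0.0, 0.698, 0.716, -0.001]
ft_force: [-4.4, -9.6, 1.6]
gripper_width: 50.0
```

>>> apply_moves(
  motion=[
    [[0,6.6,0,0,0,-0.04],[0.2,13.2,0,0,0,-0.08],[0.7,19.8,0,0,0,-0.12],[1.4,26.3,0,0,0,-0.16],[2.4,32.8,0,0,0,-0.2]],
  ],
)

```text
time: 9.65
eef_pos: [511.6, -1.6, 81.7]
ee_rot: [-0.0, 0.766, 0.643, -0.001]
ft_force: [-8.5, -7.0, 4.9]
gripper_width: 49.8
```

>>> apply_moves(
  motion=[
    [[0.9,4.9,0,0,0,-0.03],[2,9.7,0,0,0,-0.06],[3.2,14.5,0,0,0,-0.09],[4.6,19.3,0,0,0,-0.12],[6.1,24,0,0,0,-0.15]],
  ],
)

```text
time: 10.15
eef_pos: [517.4, 22.4, 81.5]
ee_rot: [-0.001, 0.812, 0.584, -0.002]
ft_force: [-9.0, -6.0, 5.1]
gripper_width: 50.1
```

Run:
```python
from h import *
im=get_image("side");np.savez("side6.npz",**im)
s=state();print(s["eef_pos"],s["ft_force"])
cv2.imwrite("pics/6.png",cv2.resize(im["frame"][150:270,230:390],(800,600),interpolation=cv2.INTER_CUBIC))
tab(.19,np.arange(.21,.4,.02));tab(.35,np.arange(.36,.46,.01)); tab(.45,np.arange(.46,.56,.01));tab(.55,np.arange(.56,.66,.01))
```

```text
[517.61920769  22.83609684  81.5579609 ] [-8.52001024 -5.51088629  3.16473146]
[[1.1, 3.1, 0, 0, 0, -0.02], [2.2, 6.2, 0, 0, 0, -0.04], [3.4, 9.3, 0, 0, 0, -0.06], [4.7, 12.3, 0, 0, 0, -0.08], [6.0, 15.4, 0, 0, 0, -0.1], [7.4, 18.4, 0, 0, 0, -0.12], [8.8, 21.3, 0, 0, 0, -0.14], [10.3, 24.3, 0, 0, 0, -0.16], [11.9, 27.2, 0, 0, 0, -0.18], [13.5, 30.0, 0, 0, 0, -0.2]]
[[0.8, 1.5, 0, 0, 0, -0.01], [1.6, 2.9, 0, 0, 0, -0.02], [2.4, 4.3, 0, 0, 0, -0.03], [3.2, 5.8, 0, 0, 0, -0.04], [4.0, 7.2, 0, 0, 0, -0.05], [4.9, 8.6, 0, 0, 0, -0.06], [5.7, 10.0, 0, 0, 0, -0.07], [6.6, 11.4, 0, 0, 0, -0.08], [7.5, 12.8, 0, 0, 0, -0.09], [8.4, 14.2, 0, 0, 0, -0.1], [9.3, 15.6, 0, 0, 0, -0.11]]
[[0.9, 1.4, 0, 0, 0, -0.01], [1.8, 2.7, 0, 0, 0, -0.02], [2.8, 4.1, 0, 0, 0, -0.03], [3.7, 5.4, 0, 0, 0, -0.04], [4.7, 6.8, 0, 0, 0, -0.05], [5.7, 8.1, 0, 0, 0, -0.06], [6.7, 9.4, 0, 0, 0, -0.07], [7.7, 10.7, 0, 0, 0, -0.08], [8.7, 12.0, 0, 0, 0, -0.09], [9.8, 13.3, 0, 0, 0, -0.1], [10.8, 14.6, 0, 0, 0, -0.11]]
[[1.0, 1.3, 0, 0, 0, -0.01], [2.1, 2.5, 0, 0, 0, -0.02], [3.2, 3.8, 0, 0, 0, -0.03], [4.3, 5.0, 0, 0, 0, -0.04], [5.4, 6.3, 0, 0, 0, -0.05], [6.5, 7.5, 0, 0, 0, -0.06], [7.6, 8.7, 0, 0, 0, -0.07], [8.7, 9.9, 0, 0, 0, -0.08], [9.9, 11.1, 0, 0, 0, -0.09], [11.0, 12.3, 0, 0, 0, -0.1]]
```

View pics/6.png

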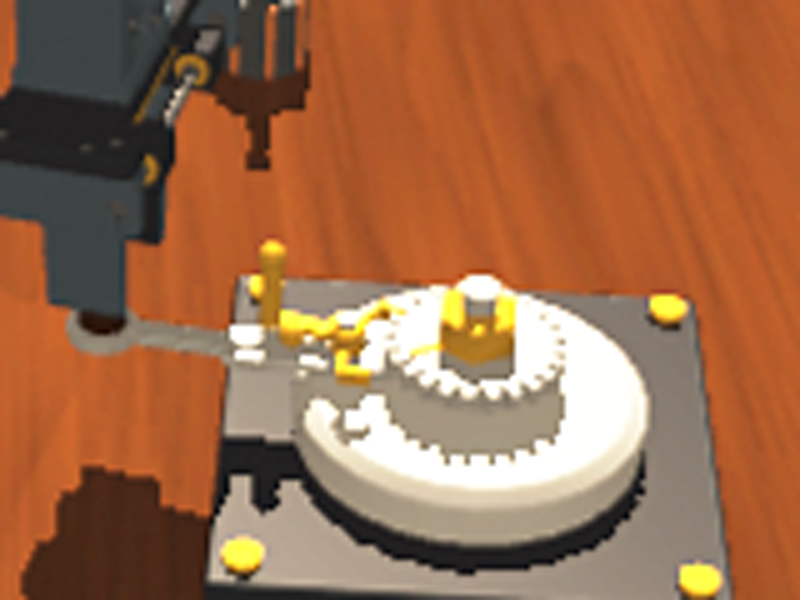

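The mark is turning with the handle at about 8 N tangential, and the lever pin leans to tighten. I'll estimate the remaining nut angle.

Run:
```python
from h import *
fa=np.radians(172.4)
for n,px in(("side4.npz",(437,360)),("side6.npz",(428,350))):
    im=dict(np.load(n)); h=cv2.cvtColor(im["frame"],cv2.COLOR_BGR2HSV)
    u,v=(px[0]+.5)/5-.5+230,(px[1]+.5)/5-.5+150
    # wheel-axis seen by the side camera at z=76: from side bolts centre (mean of opposite corners)
    c=(ray(im,363,211.2,29)+ray(im,270.5,260.3,29))/2
    S=np.array([780.6,47.9]); S2=np.array([569,-113.8]); c=(S+S2)/2
    p=ray(im,u,v,76)[:2]; d=p-c; a=np.arctan2(d[1],d[0]); print(p.round(1),c,np.hypot(*d).round(1),((fa-a+np.pi)%(2*np.pi)-np.pi).round(3))
```

```text
[655.5 -46.7] [674.8  -32.95] 23.7 -0.752
[652.6 -39.6] [674.8  -32.95] 23.2 -0.421
```

>>> apply_moves(
  motion=[
    [[0.1,3.4,0,0,0,-0.02],[0.7,6.7,0,0,0,-0.04],[1.5,9.9,0,0,0,-0.06],[2.8,12.9,0,0,0,-0.08],[2.8,12.9,0,0,0,-0.08]],
  ],
)

```text
time: 10.7
eef_pos: [521.8, 35.3, 81.8]
ee_rot: [0.0, 0.834, 0.551, -0.0]
ft_force: [-0.1, -7.7, -1.2]
gripper_width: 50.1
```

Nut is about -0.34 and would come home near handle 0.5, too close to the 0.55 stop to tell them apart. I'll go part-way, click back and finish on a second stroke well away from the stops.

Run:
```python
from h import *
tab(.27,np.arange(.29,.36,.02));tab(.35,np.arange(.37,.44,.02));tab(.43,np.arange(.36,-.14,-.06));tab(-.11,np.arange(-.17,-.6,-.06))
```

```text
[[1.3, 3.0, 0, 0, 0, -0.02], [2.7, 6.0, 0, 0, 0, -0.04], [4.2, 9.0, 0, 0, 0, -0.06], [5.7, 11.9, 0, 0, 0, -0.08]]
[[1.6, 2.9, 0, 0, 0, -0.02], [3.2, 5.8, 0, 0, 0, -0.04], [4.9, 8.6, 0, 0, 0, -0.06], [6.6, 11.4, 0, 0, 0, -0.08]]
[[-5.8, -10.0, 0, 0, 0, 0.07], [-10.2, -18.8, 0, 0, 0, 0.13], [-14.1, -27.9, 0, 0, 0, 0.19], [-17.4, -37.3, 0, 0, 0, 0.25], [-20.2, -46.8, 0, 0, 0, 0.31], [-22.4, -56.4, 0, 0, 0, 0.37], [-24.0, -66.2, 0, 0, 0, 0.43], [-25.0, -76.0, 0, 0, 0, 0.49], [-25.4, -85.9, 0, 0, 0, 0.55]]
[[0.1, -9.9, 0, 0, 0, 0.06], [0.7, -19.8, 0, 0, 0, 0.12], [2.0, -29.6, 0, 0, 0, 0.18], [3.8, -39.3, 0, 0, 0, 0.24], [6.3, -48.9, 0, 0, 0, 0.3], [9.3, -58.3, 0, 0, 0, 0.36], [12.8, -67.6, 0, 0, 0, 0.42], [16.9, -76.6, 0, 0, 0, 0.48]]
```

>>> apply_moves(
  motion=[
    [[1.2,3,0,0,0,-0.02],[2.5,6,0,0,0,-0.04],[3.9,8.9,0,0,0,-0.06],[5.3,11.9,0,0,0,-0.08]],
  ],
)

```text
time: 11.1
eef_pos: [527.0, 46.9, 81.8]
ee_rot: [0.001, 0.856, 0.517, -0.0]
ft_force: [0.8, -9.0, -3.2]
gripper_width: 49.8
```

>>> apply_moves(
  motion=[
    [[1.6,2.9,0,0,0,-0.02],[3.2,5.8,0,0,0,-0.04],[4.9,8.6,0,0,0,-0.06],[6.6,11.4,0,0,0,-0.08]],
  ],
)

```text
time: 11.5
eef_pos: [533.3, 58.3, 81.7]
ee_rot: [0.0, 0.876, 0.483, -0.001]
ft_force: [-0.9, -7.2, -0.6]
gripper_width: 50.1
```

Still about 8 N (loose), nut near -0.18. Clicking back for the second stroke.

>>> apply_moves(
  motion=[
    [[-5.8,-10,0,0,0,0.07],[-10.2,-18.8,0,0,0,0.13],[-14.1,-27.9,0,0,0,0.19],[-17.4,-37.3,0,0,0,0.25],[-20.2,-46.8,0,0,0,0.31],[-22.4,-56.4,0,0,0,0.37],[-24,-66.2,0,0,0,0.43],[-25,-76,0,0,0,0.49],[-25.3,-84.9,0,0,0,0.54]],
  ],
)

```text
time: 12.4
eef_pos: [508.6, -26.3, 82.1]
ee_rot: [0.0, 0.714, 0.7, 0.0]
ft_force: [2.2, 3.1, -0.6]
gripper_width: 50.2
```

>>> apply_moves(
  motion=[
    [[0.1,-9.9,0,0,0,0.06],[0.7,-19.8,0,0,0,0.12],[2,-29.6,0,0,0,0.18],[3.8,-39.3,0,0,0,0.24],[6.3,-48.9,0,0,0,0.3],[9.3,-58.3,0,0,0,0.36],[9.3,-58.3,0,0,0,0.36]],
  ],
)

```text
time: 13.1
eef_pos: [518.0, -85.0, 82.0]
ee_rot: [0.0, 0.578, 0.816, -0.0]
ft_force: [-0.1, 0.1, 0.0]
gripper_width: 50.3
```

Run:
```python
from h import *
im=get_image("side");np.savez("side7.npz",**im)
s=state();print(s["eef_pos"],s["ft_force"])
cv2.imwrite("pics/7.png",cv2.resize(im["frame"][150:270,230:390],(800,600),interpolation=cv2.INTER_CUBIC))
tab(-.47,[-.43,-.39,-.35,-.31]);
for a in np.arange(-.31,0.3,.06): print(round(a,2));tab(a,[a+.02,a+.04,a+.06])
```

```text
[517.68762712 -84.48697426  81.96103316] [ 0.0710027  -1.12295185  0.25161231]
[[-2.1, 6.3, 0, 0, 0, -0.04], [-3.9, 12.6, 0, 0, 0, -0.08], [-5.4, 19.0, 0, 0, 0, -0.12], [-6.7, 25.5, 0, 0, 0, -0.16]]
-0.31
[[-0.5, 3.3, 0, 0, 0, -0.02], [-1.0, 6.5, 0, 0, 0, -0.04], [-1.5, 9.8, 0, 0, 0, -0.06]]
-0.25
[[-0.4, 3.3, 0, 0, 0, -0.02], [-0.6, 6.6, 0, 0, 0, -0.04], [-0.9, 9.9, 0, 0, 0, -0.06]]
-0.19
[[-0.2, 3.3, 0, 0, 0, -0.02], [-0.2, 6.6, 0, 0, 0, -0.04], [-0.3, 9.9, 0, 0, 0, -0.06]]
-0.13
[[0.0, 3.3, 0, 0, 0, -0.02], [0.1, 6.6, 0, 0, 0, -0.04], [0.3, 9.9, 0, 0, 0, -0.06]]
-0.07
[[0.2, 3.3, 0, 0, 0, -0.02], [0.5, 6.6, 0, 0, 0, -0.04], [0.9, 9.9, 0, 0, 0, -0.06]]
-0.01
[[0.4, 3.3, 0, 0, 0, -0.02], [0.9, 6.5, 0, 0, 0, -0.04], [1.5, 9.8, 0, 0, 0, -0.06]]
0.05
[[0.6, 3.2, 0, 0, 0, -0.02], [1.3, 6.5, 0, 0, 0, -0.04], [2.1, 9.7, 0, 0, 0, -0.06]]
0.11
[[0.8, 3.2, 0, 0, 0, -0.02], [1.7, 6.4, 0, 0, 0, -0.04], [2.7, 9.5, 0, 0, 0, -0.06]]
0.17
[[1.0, 3.1, 0, 0, 0, -0.02], [2.1, 6.3, 0, 0, 0, -0.04], [3.2, 9.4, 0, 0, 0, -0.06]]
0.23
[[1.2, 3.1, 0, 0, 0, -0.02], [2.5, 6.1, 0, 0, 0, -0.04], [3.8, 9.1, 0, 0, 0, -0.06]]
0.29
[[1.4, 3.0, 0, 0, 0, -0.02], [2.8, 6.0, 0, 0, 0, -0.04], [4.3, 8.9, 0, 0, 0, -0.06]]
```

View pics/7.png

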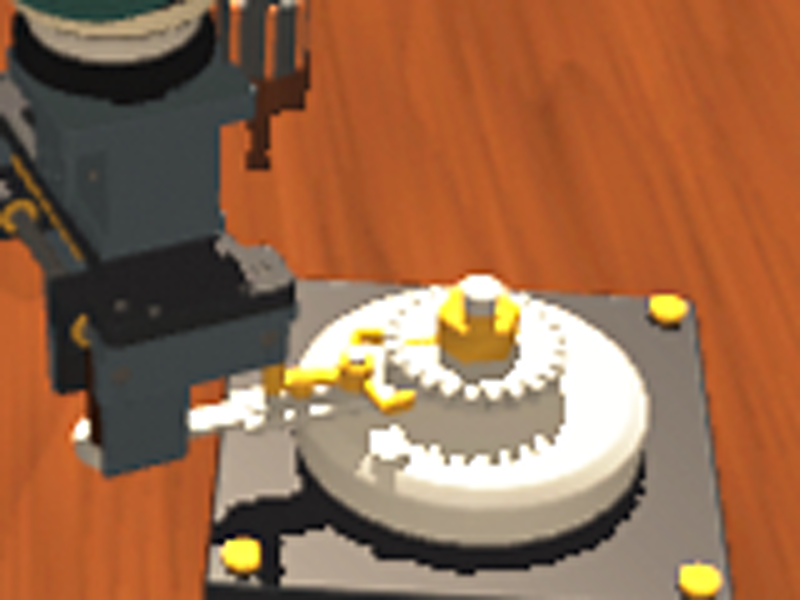

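The mark stayed put during the click-back and is close to the front. Now the second stroke, in small checked steps.

>>> apply_moves(
  motion=[
    [[-2.1,6.3,0,0,0,-0.04],[-3.9,12.6,0,0,0,-0.08],[-5.4,19,0,0,0,-0.12],[-6.7,25.5,0,0,0,-0.16]],
  ],
)

```text
time: 13.55
eef_pos: [510.6, -58.1, 81.9]
ee_rot: [0.0, 0.643, 0.766, -0.0]
ft_force: [0.3, 0.0, 0.1]
gripper_width: 50.4
```

>>> apply_moves(
  motion=[
    [[-0.5,3.3,0,0,0,-0.02],[-1,6.5,0,0,0,-0.04],[-1.5,9.8,0,0,0,-0.06]],
  ],
)

```text
time: 13.85
eef_pos: [509.2, -48.7, 81.9]
ee_rot: [-0.0, 0.665, 0.747, -0.0]
ft_force: [-0.8, -1.1, -0.4]
gripper_width: 50.2
```

>>> apply_moves(
  motion=[
    [[-0.4,3.3,0,0,0,-0.02],[-0.6,6.6,0,0,0,-0.04],[-0.9,9.9,0,0,0,-0.06]],
  ],
)

```text
time: 14.15
eef_pos: [508.5, -38.7, 81.9]
ee_rot: [-0.0, 0.687, 0.726, -0.0]
ft_force: [-1.5, -2.8, 0.0]
gripper_width: 50.4
```

>>> apply_moves(
  motion=[
    [[-0.2,3.3,0,0,0,-0.02],[-0.2,6.6,0,0,0,-0.04],[-0.3,9.9,0,0,0,-0.06]],
  ],
)

```text
time: 14.45
eef_pos: [508.1, -28.8, 81.9]
ee_rot: [-0.0, 0.709, 0.706, -0.0]
ft_force: [-2.8, -5.4, 0.6]
gripper_width: 49.9
```

>>> apply_moves(
  motion=[
    [[0,3.3,0,0,0,-0.02],[0.1,6.6,0,0,0,-0.04],[0.1,6.6,0,0,0,-0.04]],
  ],
)

```text
time: 14.75
eef_pos: [508.0, -22.4, 81.8]
ee_rot: [-0.0, 0.722, 0.691, -0.0]
ft_force: [-4.4, -7.3, 0.4]
gripper_width: 50.4
```

>>> apply_moves(
  motion=[
    [[-0.6,3.3,0,0,0,-0.02],[-1,6.6,0,0,0,-0.04],[-1,6.6,0,0,0,-0.04]],
  ],
)

```text
time: 15.05
eef_pos: [508.0, -15.9, 82.1]
ee_rot: [0.001, 0.736, 0.677, 0.0]
ft_force: [1.2, -7.5, -4.7]
gripper_width: 50.0
```

>>> apply_moves(
  motion=[
    [[0.2,3.3,0,0,0,-0.02],[0.4,6.5,0,0,0,-0.04],[0.4,6.5,0,0,0,-0.04]],
  ],
)

```text
time: 15.35
eef_pos: [508.6, -9.3, 82.1]
ee_rot: [0.001, 0.749, 0.662, 0.0]
ft_force: [2.4, -7.6, -4.0]
gripper_width: 50.2
```

>>> apply_moves(
  motion=[
    [[0.4,3.3,0,0,0,-0.02],[0.7,5,0,0,0,-0.03],[0.7,5,0,0,0,-0.03]],
  ],
)

```text
time: 15.65
eef_pos: [509.1, -4.4, 82.1]
ee_rot: [0.001, 0.759, 0.651, 0.0]
ft_force: [2.2, -8.0, -2.6]
gripper_width: 49.9
```

>>> apply_moves(
  motion=[
    [[0.5,3.3,0,0,0,-0.02],[0.8,5,0,0,0,-0.03],[0.8,5,0,0,0,-0.03]],
  ],
)

```text
time: 15.95
eef_pos: [509.9, 0.6, 82.1]
ee_rot: [0.001, 0.769, 0.639, 0.0]
ft_force: [2.6, -7.9, -3.0]
gripper_width: 49.9
```

>>> apply_moves(
  motion=[
    [[0.6,3.3,0,0,0,-0.02],[1,5,0,0,0,-0.03],[1,5,0,0,0,-0.03]],
  ],
)

```text
time: 16.25
eef_pos: [510.8, 5.6, 82.0]
ee_rot: [0.001, 0.778, 0.628, 0.0]
ft_force: [1.2, -8.2, -1.8]
gripper_width: 50.3
```

>>> apply_moves(
  motion=[
    [[0.8,3.3,0,0,0,-0.02],[1.2,5,0,0,0,-0.03],[1.2,5,0,0,0,-0.03]],
  ],
)

```text
time: 16.55
eef_pos: [511.8, 10.5, 82.0]
ee_rot: [0.001, 0.788, 0.616, 0.0]
ft_force: [-0.1, -9.7, -2.5]
gripper_width: 50.1
```

>>> apply_moves(
  motion=[
    [[0.3,1.5,0,0,0,-0.01],[0.7,3,0,0,0,-0.02],[0.7,3,0,0,0,-0.02],[0.7,3,0,0,0,-0.02]],
  ],
)

```text
time: 16.95
eef_pos: [512.5, 13.2, 82.0]
ee_rot: [0.001, 0.794, 0.608, -0.0]
ft_force: [0.8, -11.9, -2.4]
gripper_width: 50.1
```

>>> apply_moves(
  motion=[
    [[0.3,1.5,0,0,0,-0.01],[0.7,2.5,0,0,0,-0.015],[0.7,2.5,0,0,0,-0.015]],
  ],
)

```text
time: 17.25
eef_pos: [513.1, 15.6, 82.0]
ee_rot: [0.001, 0.798, 0.602, -0.0]
ft_force: [-0.3, -12.9, -0.5]
gripper_width: 50.3
```

The push is rising about 1 N/mm with the handle near 0, far from either stop, so the nut is home. Up to 16 N and hold.

>>> apply_moves(
  motion=[
    [[0.3,1.2,0,0,0,0],[0.6,2.4,0,0,0,0],[0.6,2.4,0,0,0,0],[0.6,2.4,0,0,0,0]],
  ],
)

```text
time: 17.65
eef_pos: [513.3, 17.8, 81.9]
ee_rot: [0.0, 0.798, 0.602, -0.001]
ft_force: [-1.5, -15.8, 0.2]
gripper_width: 50.3
```

Run:
```python
from h import *
s=state();print(s["eef_pos"],s["ft_force"])
```

```text
[513.27988599  17.82186533  81.86585005] [ -1.49897057 -15.81959225   0.22821926]
```

>>> apply_moves(
  motion=[
    [[0,0.2,0,0,0,0],[0,0.2,0,0,0,0],[0,0.2,0,0,0,0],[0,0.2,0,0,0,0],[0,0.2,0,0,0,0]],
  ],
)

```text
time: 18.15
eef_pos: [513.3, 18.0, 81.9]
ee_rot: [0.0, 0.798, 0.602, -0.0]
ft_force: [-2.2, -15.3, 0.2]
gripper_width: 50.2
```

>>> apply_moves(
  motion=[
    [[-0.5,-3,0,0,0,0],[-1,-6,0,0,0,0],[-1.5,-9,0,0,0,0],[-2,-12,0,0,0,0],[-2.5,-15,0,0,0,0],[-3,-18,0,0,0,0],[-3.5,-21,0,0,0,0],[-4,-24,0,0,0,0],[-4,-24,0,0,0,0],[-4,-24,0,0,0,0]],
  ],
)

```text
time: 19.15
eef_pos: [509.4, -5.2, 81.9]
ee_rot: [-0.0, 0.798, 0.602, -0.0]
ft_force: [0.1, -0.7, 0.1]
gripper_width: 50.1
```

Held at about 15.5 N for over 0.5 s and now unloaded. Lifting clear.

>>> apply_moves(
  motion=[
    [[0,0,10,0,0,0],[0,0,30,0,0,0],[0,0,60,0,0,0],[0,0,95,0,0,0],[-20,-40,110,0,0,0],[-40,-80,120,0,0,0],[-50,-120,120,0,0,0],[-55,-160,120,0,0,0],[-55,-200,120,0,0,0],[-55,-200,120,0,0,0]],
  ],
)

```text
time: 20.15
eef_pos: [454.5, -208.7, 203.0]
ee_rot: [0.001, 0.799, 0.601, 0.0]
ft_force: [0.2, -0.5, 0.5]
gripper_width: 50.0
```

Run:
```python
from h import *
im=get_image("top"); sd=get_image("side"); np.savez("topF.npz",**im); np.savez("sideF.npz",**sd)
a=cv2.resize(im["frame"][120:260,220:360],(400,400),interpolation=cv2.INTER_CUBIC)
b=cv2.resize(sd["frame"][150:270,240:360],(400,400),interpolation=cv2.INTER_CUBIC)
cv2.imwrite("pics/8.png",np.hstack([a,b]))
s=state();print(s["eef_pos"],s["ft_force"])
```

```text
[ 454.27752973 -205.730176    202.40088576] [ 0.48257459 -0.58956325 -0.51166978]
```

View pics/8.png

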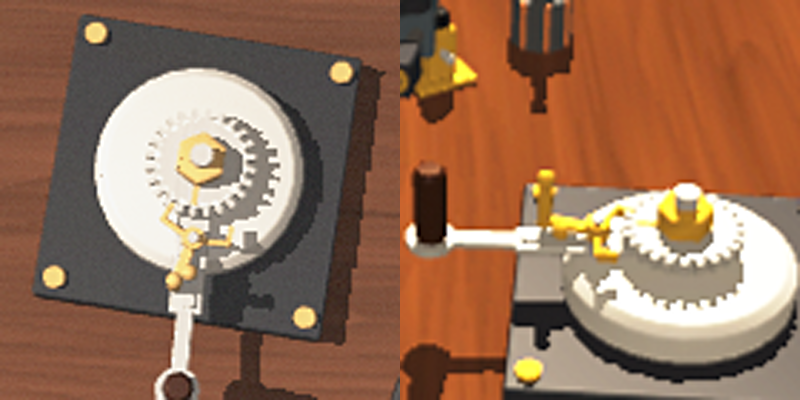

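The mark at (196,195) in the left panel points to the stand's front, so the nut is home. The pin at (175,280) leans to the tighten side of the handle, the handle rests near 0, and the robot is clear. Handing in.

```bash
python3 -c "
from workcell import job_done
print(job_done())"
```

```text
the job is handed in; nothing more can be done
None
```

The nut is tight and the job is handed in, at about 20 s of the 72 s allowed. I flipped the lever to tighten by pushing its pin. I then swung the handle back to about its -0.55 stop, where it clicked free at 2–3 N with the nut mark unmoved.

I tightened in two strokes. I cut the first one short because the nut would have come home close to the 0.55 handle stop. On the second stroke the push rose about 1 N per mm from 8 N with the handle near 0. I held it at 15–16 N for over 0.5 s, and the highest push I read was about 16 N.

The last picture shows the mark pointing to the stand's front, the lever leaning to tighten, the handle free and the gripper clear. I read no force beyond sensor noise (under 1 N). The brush holder, spindle and tubes were never approached, though I did not measure their positions at the end.

None of the checks failed. Two readings were less certain:
- **Lever:** right after the flip, its pin had moved about 11 mm instead of the full 19 mm. That fits it sitting on a tooth until the handle moved.
- **Camera positions:** the two cameras disagreed by about 5 mm in y, so I averaged them.

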